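# Run a touch-mode vortex mixer by holding a tube down in its cup

### The arm

A 6-joint arm with a two-finger parallel gripper is mounted at the origin on the work surface. World frame = base frame: x ahead of the robot, y to its left, z up, the work surface at z = 0. Lengths are in m, angles in rad, forces in N, time in s.
With the tool pointing down it reaches from about 0.375 to 0.9 m from the base axis. Payload 3.1 kg.
Tool frame: the origin (TCP) lies at the very end of the fingers, on their centre line; the grasp point (between the pads) lies 19 mm behind it (robot.grip_depth is the distance from the TCP to the grasp point, in m); z points along the fingers, y is the direction in which the jaws open and shut (so a half turn about z gives the same grasp; the last joint's range is limited). The gripper opens to 87 mm and grips with 3 to 60 N. Pads are 19 mm wide; open, the fingers measure 117 mm over their backs; the gripper's body (75 mm by 190 mm) begins 51 mm behind the grasp point.
Start: joints at [1.121, 0.527, 1.433, -0, 1.181, -0.178], TCP at [0.167, 0.602, 0.223] pointing down, gripper open.
Joint ranges: [-3.08, 3.08], [-0.75, 2.2], [0.22, 2.44], [-1.43, 4.57], [0, 2.65], [-2.85, 2.85]. Speed limits (rad/s): [2.79, 2.79, 3.14, 3.14, 3.14, 3.14].

### API

Orientations are given as a unit quaternion [x, y, z, w].
In Python, from rig import robot gives the robot as it stands.
- The arm moves only by the tool drive_tool, never from a script. Its argument "series" is a list of rows, each a list of 7 numbers: the shift along the tool's x, y, z in m, then the turn, a rotation vector about the tool's x, y, z in degrees, then the opening, from 0 (shut) to 1 (fully open). A call has 1 to 5 rows; each row shifts and turns the commanded pose from where the row before left it, along the tool's axes as they then stand; what a row does not reach is not made up. A row lasts 1/8 s, in which the tool goes at most 62.5 mm and 10.7 degrees, less where a joint would pass 70% of its speed; a pose out of reach is approached as far as the arm can. A call is refused whole if a number of a shift passes 0.0625 or a number of a turn 10.7, either way. A call with a gripper value outside its range is refused whole. The fingers move at their own pace and stop on an object; "squeeze" is the grip in N (left out, the last holds). Time passes only in rows, so rows that do not move let the fingers close. It gives the time, the measured TCP pose, the force and the opening at its end, in the units of the state.
- robot.get_obs(): the state, without advancing time (a new reading comes with each control period).
- robot.camera(name): name is "scene" or "top" or "wrist"; returns (picture, depth): 384x512x3 uint8, blue, green, red; 384x512 float32, m along the optical axis (not along the pixel's ray), 0 where there is no reading.
- robot.camera_model(name): a dict with "fx", "fy", "cx", "cy" (pixels), "R" (3x3) and "t" (3): a world point X has camera coordinates R X + t. Camera axes: x right, y down, z forward; pixel columns grow to the right and rows downward; lengths in m; the calibration is good to about 2 mm. A picture is of the moment at which its call begins: read the wrist's pose just before it. camera_model takes no time and is no camera call; for the wrist camera it gives the pose at the moment of the call.
- robot.hand_in(): hands the job in, once; it reports no verdict.
The state is a dict: "time": time; "q": joint angles; "joint_velocities": joint speeds; "joint_torque": joint torques, N m; "position": TCP position; "tool_rot": TCP orientation; "ft_force": force on the tool from outside, world axes, zero at the start; "moment": the same for the moment, N m; "grip_width": finger opening in m.
Only numpy, scipy, OpenCV 4.12 (cv2) and the standard library are available. Lean on these libraries where they do the work, as an engineer would, in place of code of your own. Each camera call takes 0.05 s, during which the arm holds its last target. There are 200 camera calls.

### The job

Mix the red-capped sample on the vortex mixer: push the mixer's orange mode slide across from off to touch (towards the speed dial) until it clicks over, then take the red-capped tube out of the blue block, stand it upright in the mixer's rubber cup and press the cup down with it by about 4 mm (about 8 N), never right down to its stop. Finish while still holding the tube there, pressing steadily so the mixer keeps running; do not let go or lift off. Press the cup only with the tube, and leave the speed dial, the other tubes and everything else on the bench as they are.

Things in the scene. Friction and masses are not known exactly. Their poses are not given: they have to be found in the camera images.
- mixer: vortex mixer, white, fixed; place and yaw vary. Origin on the bench below the cup's centre; x from the controls to the back, y to the left seen from the controls. Motor housing with the cup: x -45 to +60 mm, y +-65 mm, 84 mm high; control deck: x -115 to -45 mm, 62 mm high, with the orange mode slide (+y half) and the grey speed dial (-y half) on it at x = -80 mm
- slide_grip (a point): centre of the orange mode-slide knob on the control deck: 16 mm along the mixer's x, 12 mm along its y (the way it travels), 14 mm high on the 62 mm high deck (top 76 mm above the bench, centre 69). Axes as the mixer's. Off is at the mixer's y = +40 mm (white dot), touch at y = +22 mm (green dot)
- mode_slide (a joint): travel of the mode slide in m: 0 = off, 0.018 = touch; it grows as the knob moves along the mixer's -y, towards the dial. An over-centre spring resists with up to 5 N up to the middle (0.009), then throws it over by itself to the touch end and keeps it there
- dial_mark (a point): outer end of the white pointer line on top of the round grey speed dial (34 mm diameter, 13 mm high on the deck, its centre at the mixer's x = -80, y = -34 mm), 13.5 mm from the dial's centre: leave it as it is set
- speed_dial (a joint): setting of the speed dial, rad, -2.3 to 2.3; to be left alone
- cup_floor (a point): centre of the flat inner floor of the black rubber cup (31 mm wide inside, rim 12 mm above this floor, 46 mm outside diameter); with the cup up, the floor is 114 mm and the rim 126 mm above the bench. It sinks with the cup. z up
- cup (a joint): how far the cup is pressed down, m: 0 = up (rest), 0.008 = down on its stop. Spring: it starts to sink at 2 N and needs 1.5 N more per mm (8 N at 4 mm, 14 N at the stop)
- rack: blue tube block, 204 mm long (its y) x 50 mm wide (its x) x 55 mm high, fixed; origin at the centre of its underside. One row of seven holes at y = -84, -56, -28, 0, 28, 56, 84 mm, 17.5 mm wide and 45 mm deep; tubes stand in the 1st, 3rd, 5th and 7th, in any order. Fingers fit best across the row, on the block's x
- tube_red_mid (a point): opaque white round-bottomed tube, 16 mm diameter, 107 mm long over all, its top 24 mm a ribbed red screw cap of 18 mm diameter. The point is half-way up its axis, 53.5 mm from either end (cap's centre 41.5 mm above it); z to the cap. It stands loose in the block, its foot 10 mm above the bench and 62 mm of it out of the hole; mass about 30 g. This is the tube to mix
- tube_red_foot (a point): lowest point of the red-capped tube's round bottom, on its axis, 53.5 mm below point tube_red_mid
- tube_blue_mid (a point): opaque white round-bottomed tube, 16 mm diameter, 107 mm long over all, its top 24 mm a ribbed blue screw cap of 18 mm diameter. The point is half-way up its axis, 53.5 mm from either end (cap's centre 41.5 mm above it); z to the cap. It stands loose in the block, its foot 10 mm above the bench and 62 mm of it out of the hole; to be left in the block
- tube_yellow_mid (a point): opaque white round-bottomed tube, 16 mm diameter, 107 mm long over all, its top 24 mm a ribbed yellow screw cap of 18 mm diameter. The point is half-way up its axis, 53.5 mm from either end (cap's centre 41.5 mm above it); z to the cap. It stands loose in the block, its foot 10 mm above the bench and 62 mm of it out of the hole; to be left in the block
- tube_green_mid (a point): opaque white round-bottomed tube, 16 mm diameter, 107 mm long over all, its top 24 mm a ribbed green screw cap of 18 mm diameter. The point is half-way up its axis, 53.5 mm from either end (cap's centre 41.5 mm above it); z to the cap. It stands loose in the block, its foot 10 mm above the bench and 62 mm of it out of the hole; to be left in the block
- dropper: white plastic dropper bottle with pointed nozzle, 36 mm diameter, 80 mm high; origin under its centre; a bystander
- oil_bottle: small amber jar with black cap, 38 mm diameter, 62 mm high; origin under its centre; a bystander
- slide_box: green box for glass slides, 86 x 100 x 35 mm; origin under its centre; a bystander
- timer: white bench timer lying flat, 60 x 74 x 18 mm; origin under its centre; a bystander
Not all that is in view belongs to the job. What is shaped like the mixer but turquoise is not meant. What is shaped like the part that bears tube_red_mid but purple is not meant.

How it is judged:
By the outcome, as a careful person would: the job done as asked, in the order asked, and still so for the second after the job is handed in, while the arm keeps its last pose, push and grip.
It also fails if it takes over 58 s, if anything falls off the work surface, if the arm or the gripper's body presses on something with over 40 N, if the wrist force passes 120 N, or if a joint passes its speed limit or range.

## Working session

There is one attempt and no reset: what is moved stays moved. The work goes in short steps, Python scripts to look and compute and a tool call to move; the robot and the scene stay as the last step left them, time stands still between calls to the robot, and variables do not carry over. Pictures are saved under pics/ and viewed, about 8 in all and at most 12, crops included, and the job is handed in when it is done.

Besides the shell and the picture viewer there is one more tool, called after "Emit:" as name(argument=value, ...), one argument or row to a line, values as JSON. drive_tool: Moves the arm, as the interface text tells. Its arguments: {"type":"object","properties":{"series":{"type":"array"},"squeeze":{"type":"number"}},"required":["series"]}

```bash
mkdir -p pics; ls
python3 - <<'E'
from rig import robot
import cv2,numpy as np
o=robot.get_obs();print(o['time'],o['position'],o['tool_rot'],o['ft_force'],o['grip_width'])
for n in['scene','top']:
    p,d=robot.camera(n);cv2.imwrite(f'pics/{n}0.png',p);np.save(f'pics/{n}0.npy',d);print(n,robot.camera_model(n))
E
```

```text
pics
0.0 [0.16682959 0.60156937 0.22157885] [ 1.34958251e-01  9.90850704e-01 -1.02430199e-03 -3.21463056e-04] [ 0.12641305 -0.23248669 -0.5826553 ] 0.08668850272422855
scene {'fx': 358.03896003115506, 'fy': 358.03896003115506, 'cx': 257.4409786779893, 'cy': 191.8674455708226, 'R': array([[-0.88301332,  0.46930597, -0.00627516],
       [ 0.39154953,  0.72920838, -0.5611988 ],
       [-0.25879805, -0.49800306, -0.82765725]]), 't': array([ 0.48716244, -0.15460959,  1.23607616])}
top {'fx': 364.29625492055493, 'fy': 364.29625492055493, 'cx': 259.3296320790944, 'cy': 188.04850443872743, 'R': array([[-0.01576555, -0.99984862,  0.00736043],
       [-0.99788623,  0.01526961, -0.06316579],
       [ 0.06304384, -0.00834071, -0.9979759 ]]), 't': array([0.01870031, 0.53576178, 1.2560832 ])}
```

View pics/scene0.png

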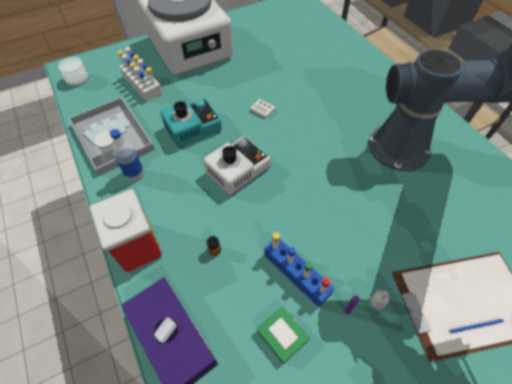

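View pics/top0.png

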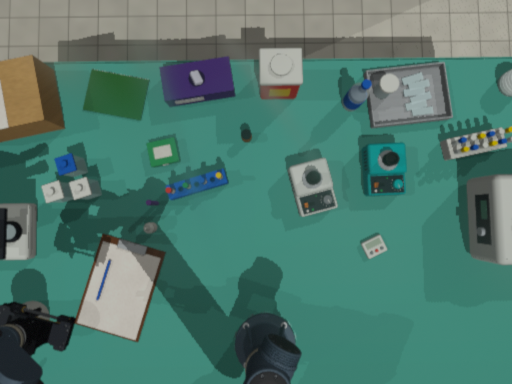

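The top view shows the white mixer near (313,188), with a turquoise look-alike at (386,168). The blue rack is near (197,183), with a red cap at its left end (169,190), and a purple tube stands at (152,203). The white mixer and the red cap fit the description. I'll confirm in an enlarged crop and measure.

```bash
cat > h.py <<'E'
import numpy as np,cv2
from rig import robot
from scipy.spatial.transform import Rotation as Ro
def plane(m,px,z):
    "pixel -> world point at height z"
    px=np.atleast_2d(px).astype(float)
    r=np.c_[(px[:,0]-m['cx'])/m['fx'],(px[:,1]-m['cy'])/m['fy'],np.ones(len(px))]@m['R']
    c=-m['R'].T@m['t']
    return c+r*((z-c[2])/r[:,2])[:,None]
def proj(m,X):
    c=np.atleast_2d(X)@m['R'].T+m['t']
    return c[:,:2]/c[:,2:]*[m['fx'],m['fy']]+[m['cx'],m['cy']]
def mask(p,lo,hi):
    return cv2.inRange(cv2.cvtColor(p,cv2.COLOR_BGR2HSV),np.array(lo),np.array(hi))
def blobs(mk,minA=3):
    n,l,s,c=cv2.connectedComponentsWithStats(mk)
    return [(s[i,4],c[i].round(1)) for i in range(1,n) if s[i,4]>=minA]
E
python3 - <<'E'
from h import *
R={'top':((155,160,80,50),(280,150,65,75)),'scene':((255,225,110,90),(195,130,85,70))}
rows=[]
for n in R:
    p=cv2.imread(f'pics/{n}0.png');m=robot.camera_model(n)
    rows.append(np.hstack([cv2.resize(p[y:y+h,x:x+w],(400,300),interpolation=cv2.INTER_CUBIC) for x,y,w,h in R[n]]))
    for nm,lo,hi,z in [('red',(0,130,90),(6,255,255),.117),('red2',(172,130,90),(180,255,255),.117),('yel',(18,120,120),(32,255,255),.117),('orange',(7,130,100),(17,255,255),.076),('rack',(108,120,60),(122,255,255),.055)]:
        for a,c in blobs(mask(p,lo,hi)): print(n,nm,a,c,plane(m,c,z)[0].round(4))
    x,y,w,h=R[n][1]
    wm=np.zeros(p.shape[:2],np.uint8);wm[y:y+h,x:x+w]=mask(p,(0,0,140),(180,70,255))[y:y+h,x:x+w]
    c=max(cv2.findContours(wm,0,2)[0],key=cv2.contourArea);print(n,'white',cv2.minAreaRect(c))
    dk=np.zeros_like(wm);dk[y:y+h,x:x+w]=mask(p,(0,0,0),(180,255,75))[y:y+h,x:x+w]
    for a,c in blobs(dk,20):print(n,'dark',a,c,plane(m,c,.126)[0].round(4),plane(m,c,.062)[0].round(4))
cv2.imwrite('pics/m1.png',np.vstack(rows))
E
```

```text
top red 113 [290.1  90.3] [ 0.849  -0.0947  0.117 ]
top red 16 [168.  189.9] [0.5282 0.3046 0.117 ]
top red2 3 [168. 192.] [0.5214 0.3046 0.117 ]
top yel 2206 [20.5 92.1] [0.8547 0.7842 0.117 ]
top yel 3 [288.  89.] [ 0.8534 -0.0879  0.117 ]
top yel 18 [509.7 129. ] [ 0.7105 -0.8102  0.117 ]
top yel 26 [482.4 135.2] [ 0.6913 -0.7195  0.117 ]
top yel 25 [494.1 142.8] [ 0.6657 -0.7564  0.117 ]
top yel 25 [466.  148.7] [ 0.6477 -0.6634  0.117 ]
top yel 21 [218.3 174.9] [0.5742 0.1428 0.117 ]
top orange 23 [282.9  88.5] [ 0.8693 -0.0744  0.076 ]
top orange 10 [285.4  95.7] [ 0.8443 -0.0824  0.076 ]
top orange 14 [375.6 184.6] [ 0.5379 -0.3778  0.076 ]
top orange 13 [305.8 204.5] [ 0.4751 -0.1428  0.076 ]
top rack 72 [366.1  84.1] [ 0.8882 -0.3643  0.055 ]
top rack 45 [352.1 104.2] [ 0.8182 -0.3135  0.055 ]
top rack 31 [490.5 133.7] [ 0.7086 -0.7869  0.055 ]
top rack 28 [462.4 139.9] [ 0.6885 -0.6888  0.055 ]
top rack 26 [501.9 141. ] [ 0.6827 -0.8249  0.055 ]
top rack 28 [474.3 147.1] [ 0.663  -0.7285  0.055 ]
top rack 171 [ 66.9 164.6] [0.6232 0.6617 0.055 ]
top rack 6 [ 57.5 160.7] [0.
[... 1067 characters left out ...]
scene rack 11 [131.2  53.2] [ 0.6665 -0.8759  0.055 ]
scene rack 10 [127.6  60.6] [ 0.6934 -0.8355  0.055 ]
scene rack 11 [143.8  65.2] [ 0.6455 -0.7764  0.055 ]
scene rack 16 [140.8  73.7] [ 0.672  -0.7315  0.055 ]
scene rack 60 [114.9 133.4] [ 0.8453 -0.4695  0.055 ]
scene rack 257 [131.5 167.7] [ 0.8391 -0.3001  0.055 ]
scene rack 1386 [297.5 272.1] [0.5605 0.2382 0.055 ]
scene rack 101 [476.  325.6] [0.2571 0.5514 0.055 ]
scene white ((236.07806396484375, 158.50244140625), (38.413665771484375, 63.69684600830078), 65.224853515625)
scene dark 26 [196.8 132.3] [ 0.6172 -0.2755  0.126 ] [ 0.6019 -0.3365  0.062 ]
scene dark 428 [239.8 153. ] [ 0.537  -0.1373  0.126 ] [ 0.5155 -0.1875  0.062 ]
```

View pics/m1.png

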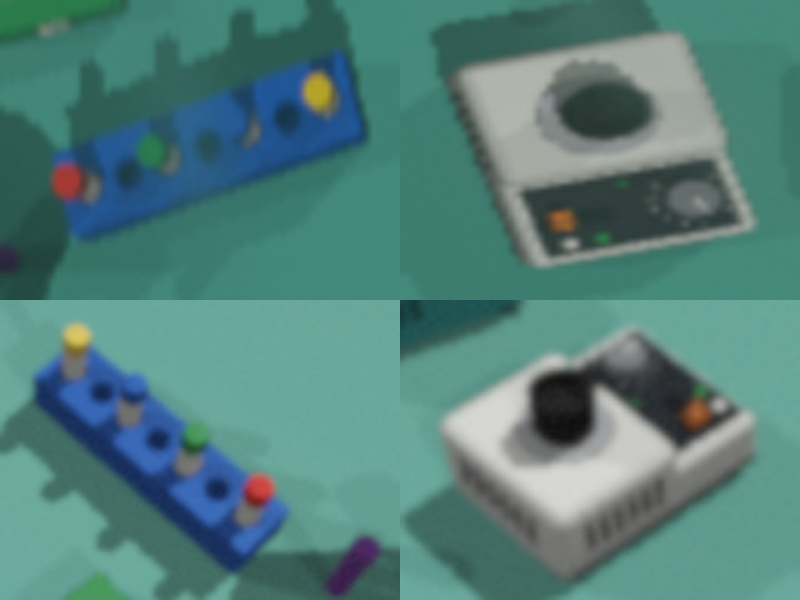

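The crops confirm it: in the scene view the red cap is at (326,282) on the rack's end tube, and the purple decoy at (352,302) stands outside the rack. The white mixer's orange slide is at top (306,204), beside the white "off" dot. The turquoise one at (386,168) is the decoy.

Next I'll plan the travel. One tool yaw of about 15° serves both places, so I'll stop over the rack for a wrist look on the way.

```bash
cat >> h.py <<'E'
def rows(tp,psi,n=None,step=.055,start=None):
    "rows in tool axes from the measured pose to target position/yaw psi(deg) of tool y, tool down"
    o=robot.get_obs();R=Ro.from_quat(o['tool_rot']);p=np.array(o['position'])
    y=np.array([np.cos(np.radians(psi)),np.sin(np.radians(psi)),0]);z=np.array([0,0,-1.]);T=Ro.from_matrix(np.c_[np.cross(y,z),y,z])
    if start: p=np.array(start[0]);y=np.array([np.cos(np.radians(start[1])),np.sin(np.radians(start[1])),0]);R=Ro.from_matrix(np.c_[np.cross(y,z),y,z])
    rv=(R.inv()*T).as_rotvec(degrees=True);d=np.array(tp)-p
    n=n or int(max(1,np.ceil(np.linalg.norm(d)/step),np.ceil(np.abs(rv).max()/10)))
    print('n',n)
    for i in range(n):
        Ri=R*Ro.from_rotvec(rv*i/n,degrees=True)
        print(np.r_[Ri.inv().apply(d/n).round(4),(rv/n).round(2)].tolist())
E
python3 - <<'E'
from h import *
m=robot.camera_model('wrist');o=robot.get_obs();R=Ro.from_quat(o['tool_rot'])
c=-m['R'].T@m['t'];print('cam in tool',R.inv().apply(c-o['position']),'axes',(R.inv().as_matrix()@m['R'].T).round(3),m['fx'],m['cx'],m['cy'])
rows([.48,.30,.25],15)
rows([.46,-.10,.24],15,start=([.48,.30,.25],15))
E
```

```text
cam in tool [ 0.08355523  0.00064845 -0.16245027] axes [[ 0.001 -0.954 -0.301]
 [ 1.     0.001 -0.   ]
 [ 0.    -0.301  0.954]] 296.0963374799121 262.75986589375384 198.14864307475978
n 8
[-0.0478, -0.0259, -0.0035, -0.01, 0.01, 7.44]
[-0.0507, -0.0195, -0.0035, -0.01, 0.01, 7.44]
[-0.0528, -0.0127, -0.0035, -0.01, 0.01, 7.44]
[-0.054, -0.0058, -0.0035, -0.01, 0.01, 7.44]
[-0.0543, 0.0013, -0.0035, -0.01, 0.01, 7.44]
[-0.0537, 0.0083, -0.0035, -0.01, 0.01, 7.44]
[-0.0522, 0.0152, -0.0035, -0.01, 0.01, 7.44]
[-0.0498, 0.0218, -0.0035, -0.01, 0.01, 7.44]
n 8
[-0.0476, -0.0154, 0.0013, 0.0, 0.0, 0.0]
[-0.0476, -0.0154, 0.0013, 0.0, 0.0, 0.0]
[-0.0476, -0.0154, 0.0013, 0.0, 0.0, 0.0]
[-0.0476, -0.0154, 0.0013, 0.0, 0.0, 0.0]
[-0.0476, -0.0154, 0.0013, 0.0, 0.0, 0.0]
[-0.0476, -0.0154, 0.0013, 0.0, 0.0, 0.0]
[-0.0476, -0.0154, 0.0013, 0.0, 0.0, 0.0]
[-0.0476, -0.0154, 0.0013, 0.0, 0.0, 0.0]
```

Emit:
drive_tool(
  series=[
    [-0.048,-0.026,-0.004,0,0,7.4,1],
    [-0.051,-0.0195,-0.0035,0,0,7.4,1],
    [-0.053,-0.013,-0.0035,0,0,7.4,1],
    [-0.054,-0.006,-0.0035,0,0,7.4,1],
    [-0.054,0.001,-0.0035,0,0,7.4,1],
  ],
)

```text
time: 0.72
position: [0.3637, 0.4117, 0.2403]
tool_rot: [0.444, 0.896, -0.0, -0.0]
ft_force: [0.5, 0.5, -1.2]
grip_width: 0.0873
```

Emit:
drive_tool(
  series=[
    [-0.054,0.008,-0.0035,0,0,7.4,1],
    [-0.052,0.015,-0.0035,0,0,7.4,1],
    [-0.05,0.045,-0.0035,0,0,7.4,1],
    [0,0,0,0,0,0,1],
  ],
)

```text
time: 1.23
position: [0.502, 0.3087, 0.2507]
tool_rot: [0.609, 0.793, 0.001, 0.001]
ft_force: [-0.7, -0.2, 0.5]
grip_width: 0.087
```

Run:
```python
from h import *
import pickle
o=robot.get_obs();m=robot.camera_model('wrist');p,d=robot.camera('wrist');pickle.dump((o,m,p,d),open('w1.pkl','wb'));cv2.imwrite('pics/w1.png',p)
print(o['time'],o['position'],np.degrees(o['q']).round(1))
for nm,lo,hi in [('red',(0,130,60),(6,255,255)),('red2',(174,130,60),(180,255,255)),('green',(50,130,50),(72,255,200)),('yel',(18,120,100),(32,255,255))]:
    for a,c in blobs(mask(p,lo,hi),30): print(nm,a,c,plane(m,c,.117)[0].round(4))
rows([.46,-.10,.24],15)
```

```text
1.225 [0.50201845 0.30871693 0.25074873] [20.8 25.6 85.6 -0.1 68.6  5.8]
red 257 [285.4 193.8] [0.5264 0.3101 0.117 ]
green 569 [503.5 126.3] [0.713  0.4311 0.117 ]
green 3652 [386.9 172.3] [0.6202 0.3589 0.117 ]
green 266 [285.  241.1] [0.5412 0.2579 0.117 ]
yel 66 [424.1 271.3] [0.7051 0.2623 0.117 ]
yel 140 [ 95.2 290.5] [0.3459 0.1407 0.117 ]
yel 36 [431.9 294.4] [0.7268 0.2363 0.117 ]
yel 270 [284.4 321.6] [0.5705 0.1551 0.117 ]
n 8
[-0.0482, -0.0181, 0.0013, -0.0, -0.0, 0.01]
[-0.0482, -0.018, 0.0013, -0.0, -0.0, 0.01]
[-0.0482, -0.018, 0.0013, -0.0, -0.0, 0.01]
[-0.0482, -0.018, 0.0013, -0.0, -0.0, 0.01]
[-0.0482, -0.018, 0.0013, -0.0, -0.0, 0.01]
[-0.0482, -0.018, 0.0013, -0.0, -0.0, 0.01]
[-0.0482, -0.018, 0.0013, -0.0, -0.0, 0.01]
[-0.0482, -0.018, 0.0013, -0.0, -0.0, 0.01]
```

View pics/w1.png

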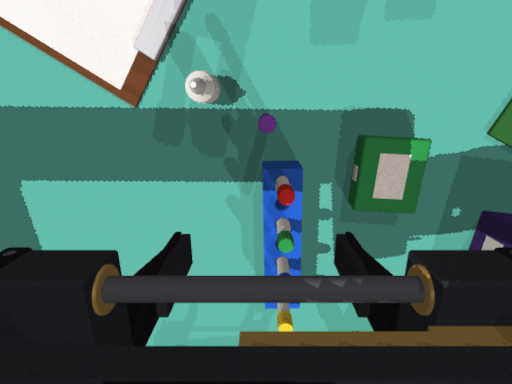

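The red cap is at (285,194) at the end of the block, with the purple one at (267,124) outside it. The row direction gives a yaw of about 16°. On to the mixer, closing the fingers on the way.

Emit:
drive_tool(
  series=[
    [-0.055,-0.017,0,0,0,0,0],
    [-0.055,-0.017,0,0,0,0,0],
    [-0.055,-0.017,0,0,0,0,0],
    [-0.055,-0.017,0,0,0,0,0],
    [-0.055,-0.017,0,0,0,0,0],
  ],
  squeeze=30,
)

```text
time: 1.9
position: [0.4865, 0.0232, 0.2506]
tool_rot: [0.606, 0.796, -0.0, -0.001]
ft_force: [0.9, 0.5, -0.8]
grip_width: 0.0449
```

Emit:
drive_tool(
  series=[
    [-0.055,-0.017,0,0,0,0,0],
    [-0.055,-0.017,0,0,0,0,0],
    [-0.055,-0.017,0,0,0,0,0],
    [-0.04,-0.01,0,0,0,0,0],
    [0,0,0,0,0,0,0],
  ],
)

```text
time: 2.52
position: [0.4831, -0.1918, 0.2505]
tool_rot: [0.608, 0.794, -0.0, -0.0]
ft_force: [-0.6, 0.6, 1.0]
grip_width: 0.0015
```

Run:
```python
from h import *
import pickle
o=robot.get_obs();m=robot.camera_model('wrist');p,d=robot.camera('wrist');pickle.dump((o,m,p,d),open('w2.pkl','wb'));cv2.imwrite('pics/w2.png',p)
print(o['time'],o['position'],np.degrees(o['q']).round(1),o['ft_force'])
for nm,lo,hi,z in [('orange',(5,130,60),(17,255,255),.076),('dark',(0,0,0),(180,255,60),.126)]:
    for a,c in blobs(mask(p,lo,hi),30): print(nm,a,c,plane(m,c,z)[0].round(4))
```

```text
2.525 [ 0.48305944 -0.19175719  0.2504512 ] [-34.   20.1  95.1  -0.   64.7 -49.1] [-0.64474406  0.62512477  0.96740338]
orange 709 [500.5  25. ] [0.672  0.0259 0.076 ]
orange 176 [266.  136.5] [ 0.4733 -0.1426  0.076 ]
orange 95 [264.5 316.8] [ 0.5356 -0.3767  0.076 ]
dark 3321 [267.6 162.7] [ 0.4797 -0.1619  0.126 ]
dark 1795 [342.7 181. ] [ 0.5569 -0.16    0.126 ]
dark 48467 [253.9 320.9] [ 0.5141 -0.346   0.126 ]
```

View pics/w2.png

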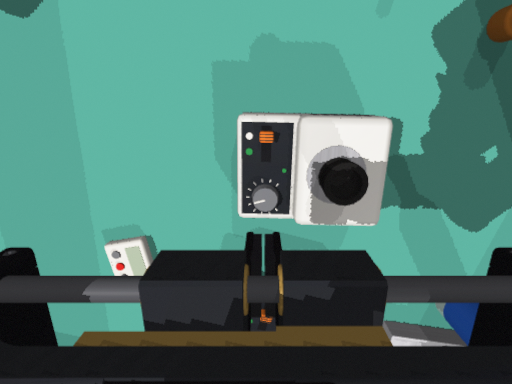

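The wrist view shows the orange knob at (266,137) beside the white dot (249,136), with the green dot at (249,152). The dial is at (265,199) and the cup at (343,180). Next I'll fit the mixer pose from depth and colour.

Run:
```python
from h import *
import pickle
o,m,p,d=pickle.load(open('w2.pkl','rb'))
v,u=np.mgrid[:384,:512]
c=np.stack([(u-m['cx'])/m['fx']*d,(v-m['cy'])/m['fy']*d,d],-1)
X=(c-m['t'])@m['R']
w=(v<232)&(v>100)&(u>225)&(u<400)&(d>0)
def rect(lo,hi):
    s=w&(X[...,2]>lo)&(X[...,2]<hi);P=X[s];r=cv2.minAreaRect((P[:,:2]*1000).astype(np.float32));print(lo,hi,s.sum(),np.median(P[:,2]).round(4),r);return P
rect(.055,.1);rect(.078,.09)
P=rect(.12,.13);print('rim',cv2.minEnclosingCircle((P[:,:2]*1000).astype(np.float32)),np.median(P[:,:2],0))
rect(.057,.067)
K=X[w&(X[...,2]>.070)&(X[...,2]<.079)];print(len(K))
# knob by colour
k=(mask(p,(5,130,60),(17,255,255))>0)&w
print('knob depth',np.median(X[k],0), cv2.minAreaRect(np.argwhere(k)[:,::-1].astype(np.float32)))
for nm,px,z in [('white',(249,136),.062),('greendot',(249,152),.062),('dial',(265,199),.075)]: print(nm,plane(m,px,z)[0].round(4))
# cup circle by colour
dk=cv2.morphologyEx((mask(p,(0,0,0),(180,255,60))&(w&(u>310)).astype(np.uint8)*255),cv2.MORPH_OPEN,np.ones((3,3)))
cc=max(cv2.findContours(dk,0,2)[0],key=cv2.contourArea);print('cup ell',cv2.fitEllipse(cc),plane(m,[cv2.fitEllipse(cc)[0]],.12)[0])
# white outline yaw at z
wm=mask(p,(0,0,150),(180,60,255))&(w.astype(np.uint8)*255);wm=cv2.morphologyEx(wm,cv2.MORPH_CLOSE,np.ones((25,25)))
cc=max(cv2.findContours(wm,0,2)[0],key=cv2.contourArea);print('white',cv2.minAreaRect(cc))
```

```text
0.055 0.1 14242 0.0819 ((532.8513793945312, -169.38502502441406), (172.1999969482422, 130.49314880371094), 14.12654972076416)
0.078 0.09 7654 0.0843 ((549.27392578125, -164.82518005371094), (138.4811553955078, 126.51469421386719), 14.38914966583252)
0.12 0.13 910 0.1261 ((560.1474609375, -162.67489624023438), (44.354454040527344, 44.59021759033203), 20.434141159057617)
rim ((560.7183227539062, -162.39817810058594), 22.949460983276367) [ 0.56060239 -0.16205916]
0.057 0.067 5269 0.0632 ((529.1030883789062, -169.6336212158203), (164.06256103515625, 129.1572265625), 14.078723907470703)
1091
knob depth [ 0.47321568 -0.1426628   0.0762182 ] ((266.0, 136.5), (11.0, 14.0), 90.0)
white [ 0.4546 -0.1486  0.062 ]
greendot [ 0.4592 -0.1666  0.062 ]
dial [ 0.4917 -0.214   0.075 ]
cup ell ((342.682373046875, 181.05860900878906), (43.789207458496094, 50.07204055786133), 122.03055572509766) [ 0.55893052 -0.16107338  0.12      ]
white ((313.0506591796875, 169.48670959472656), (154.2446746826172, 109.88088989257812), 1.2364076375961304)
```

The fits agree. The rim centre is (0.5605,-0.1625), the yaw is 14.1°, and the predicted knob (0.473,-0.143) matches the measured one.

Run:
```python
from h import *
rows([.4678,-.1219,.15],14.1)
```

```text
n 3
[0.0231, 0.0012, 0.0335, -0.02, -0.04, 0.38]
[0.0231, 0.0011, 0.0335, -0.02, -0.04, 0.38]
[0.0232, 0.0009, 0.0334, -0.02, -0.04, 0.38]
```

Emit:
drive_tool(
  series=[
    [0.023,0.001,0.033,0,0,0.4,0],
    [0.023,0.001,0.033,0,0,0.4,0],
    [0.023,0.001,0.034,0,0,0.4,0],
    [0,0,0.04,0,0,0,0],
    [0,0,0.02,0,0,0,0],
  ],
)

```text
time: 3.2
position: [0.4665, -0.1194, 0.0892]
tool_rot: [0.614, 0.79, -0.0, -0.002]
ft_force: [0.1, -0.3, -0.1]
grip_width: 0.0007
```

Run:
```python
from h import *
rows([.4678,-.1219,.068],14.1)
o=robot.get_obs();print(o['position'],o['ft_force'])
```

```text
n 1
[-0.0028, 0.0007, 0.0212, -0.19, -0.2, 0.2]
[ 0.46651808 -0.11936326  0.08922622] [ 0.11822095 -0.25109009 -0.05982552]
```

Emit:
drive_tool(
  series=[
    [0,0.001,0.021,0,-0.2,0.2,0],
    [0,0,0,0,0,0,0],
    [-0.006,0,0,0,0,0,0],
    [-0.004,0,0,0,0,0,0],
  ],
)

```text
time: 3.7
position: [0.4716, -0.1314, 0.0704]
tool_rot: [0.617, 0.787, -0.001, 0.001]
ft_force: [-0.2, 3.2, -1.0]
grip_width: 0.0005
```

```bash
cat >> h.py <<'E'
def mix():
    o=robot.get_obs();p=np.array(o['position'])-[.5605,-.1625,0];a=np.radians(14.1);f=o['ft_force']
    X=np.array([np.cos(a),np.sin(a),0]);Y=np.array([-np.sin(a),np.cos(a),0])
    print(o['time'],'mixer xyz mm',(1000*np.array([p@X,p@Y,p[2]])).round(1),'F',np.round([f@X,f@Y,f[2]],1),'grip',o['grip_width'],'psi',np.degrees(np.arctan2(*Ro.from_quat(o['tool_rot']).apply([0,1,0])[1::-1])).round(2))
E
python3 -c "from h import *;mix()"
```

```text
3.7 mixer xyz mm [-78.7  51.8  70.4] F [ 0.6  3.1 -1. ] grip 0.0004845248681569597 psi 13.87
```

Contact at about 3 N. I'll keep pushing.

Emit:
drive_tool(
  series=[
    [-0.003,0,0.001,0,0,0,0],
    [-0.003,0,0,0,0,0,0],
    [-0.003,0,0,0,0,0,0],
    [-0.002,0,0,0,0,0,0],
    [0,0,0,0,0,0,0],
  ],
)

```text
time: 4.32
position: [0.4746, -0.1435, 0.0689]
tool_rot: [0.617, 0.787, -0.001, 0.002]
ft_force: [-0.6, 0.0, 0.9]
grip_width: 0.0002
```

```bash
python3 -c "from h import *;mix()"
```

```text
4.325 mixer xyz mm [-78.7  39.3  68.9] F [-0.5  0.2  0.9] grip 0.0002461256465783134 psi 13.87
```

The resistance has dropped away, so it has clicked over. I'll back off, lift, and go to the rack. A top view will then check the slide.

Emit:
drive_tool(
  series=[
    [0.015,0,0,0,0,0,0],
    [0,0,-0.05,0,0,0,0.3],
    [0,0,-0.05,0,0,0,0.6],
    [0.02,0,-0.06,0,0,0,0.8],
    [0.05,0,0,0,0,0,0.8],
  ],
)

```text
time: 4.95
position: [0.4574, -0.0611, 0.2321]
tool_rot: [0.617, 0.787, 0.001, 0.007]
ft_force: [-0.6, 0.5, -0.8]
grip_width: 0.0329
```

Run:
```python
from h import *
mix();rows([.528,.26,.22],15.9)
```

```text
4.95 mixer xyz mm [-75.3 123.4 232.1] F [-0.5  0.7 -0.8] grip 0.032856720597444 psi 13.75
n 6
[0.0492, 0.0241, 0.0018, 0.09, 0.1, -0.36]
[0.0491, 0.0244, 0.0018, 0.09, 0.1, -0.36]
[0.0489, 0.0248, 0.0018, 0.09, 0.1, -0.36]
[0.0487, 0.0251, 0.0019, 0.09, 0.1, -0.36]
[0.0486, 0.0254, 0.0019, 0.09, 0.1, -0.36]
[0.0484, 0.0257, 0.002, 0.09, 0.1, -0.36]
```

Emit:
drive_tool(
  series=[
    [0.049,0.024,0,0,0,-0.4,0.8],
    [0.049,0.0245,0.002,0,0,-0.4,0.8],
    [0.049,0.025,0.002,0,0,-0.4,0.8],
    [0.049,0.025,0.002,0,0,-0.4,0.8],
    [0.0485,0.025,0.002,0,0,-0.4,0.8],
  ],
)

```text
time: 5.58
position: [0.5101, 0.21, 0.2186]
tool_rot: [0.602, 0.798, -0.002, 0.001]
ft_force: [-0.1, -0.8, -0.7]
grip_width: 0.069
```

Emit:
drive_tool(
  series=[
    [0.044,0.025,0.002,0,0,-0.2,0.8],
    [0,0,0,0,0,0,0.8],
  ],
)

```text
time: 5.82
position: [0.5223, 0.2604, 0.2161]
tool_rot: [0.599, 0.801, -0.001, 0.001]
ft_force: [0.3, -0.8, 0.1]
grip_width: 0.0694
```

Run:
```python
from h import *
import pickle
mix()
o=robot.get_obs();m=robot.camera_model('wrist');p,d=robot.camera('wrist');pickle.dump((o,m,p,d),open('w3.pkl','wb'))
t,_=robot.camera('top');mt=robot.camera_model('top')
for a,c in blobs(mask(t,(7,130,100),(17,255,255))): print('top orange',a,c,plane(mt,c,.076)[0].round(4))
a=np.radians(14.1)
for y in(40,22):print('expected knob',y,np.array([.5605,-.1625])+np.array([[np.cos(a),-np.sin(a)],[np.sin(a),np.cos(a)]])@[-.08,y/1000])
s=cv2.resize(t[150:225,280:345],(400,384),interpolation=cv2.INTER_CUBIC)
cv2.imwrite('pics/w3.png',np.hstack([p[:, 150:462],s]))
v,u=np.mgrid[:384,:512]
X=(np.stack([(u-m['cx'])/m['fx']*d,(v-m['cy'])/m['fy']*d,d],-1)-m['t'])@m['R']
print(o['position'])
for nm,lo,hi in [('red',(0,130,60),(6,255,255)),('green',(50,130,50),(72,255,255)),('yel',(18,120,100),(32,255,255))]:
    k=(mask(p,lo,hi)>0)&(d>0)&(X[...,2]>.114)&(X[...,2]<.121)&(v<250)
    if k.sum()>20: print(nm,k.sum(),cv2.minEnclosingCircle((X[k][:,:2]*1000).astype(np.float32)),X[k].mean(0),np.argwhere(k).mean(0))
k=(mask(p,(100,80,30),(130,255,255))>0)&(X[...,2]>.05)&(X[...,2]<.06)&(v<250)
print('rack',k.sum(),cv2.minAreaRect((X[k][:,:2]*1000).astype(np.float32)))
```

```text
5.825 mixer xyz mm [ 66.  419.5 216.1] F [ 0.1 -0.8  0.1] grip 0.06940060024709988 psi 16.4
top orange 21 [283.6  88.5] [ 0.8693 -0.0768  0.076 ]
top orange 9 [285.9  95.7] [ 0.8443 -0.0841  0.076 ]
top orange 3 [ 14.7 128. ] [0.7463 0.8271 0.076 ]
top orange 17 [375.5 184.6] [ 0.5379 -0.3775  0.076 ]
top orange 16 [311.2 203.3] [ 0.4788 -0.1609  0.076 ]
expected knob 40 [ 0.47316564 -0.14319432]
expected knob 22 [ 0.47755071 -0.16065202]
[0.52234369 0.26039558 0.21612212]
red 280 ((527.9691162109375, 307.43609619140625), 8.498883247375488) [0.52770975 0.30743751 0.11721769] [152.20714286 283.86428571]
green 241 ((542.7782592773438, 253.8518524169922), 8.550786018371582) [0.54278952 0.25400321 0.11716426] [211.33195021 281.89211618]
rack 3954 ((536.0352172851562, 278.8082275390625), (49.883888244628906, 195.55824279785156), 16.085453033447266)
```

View pics/w3.png

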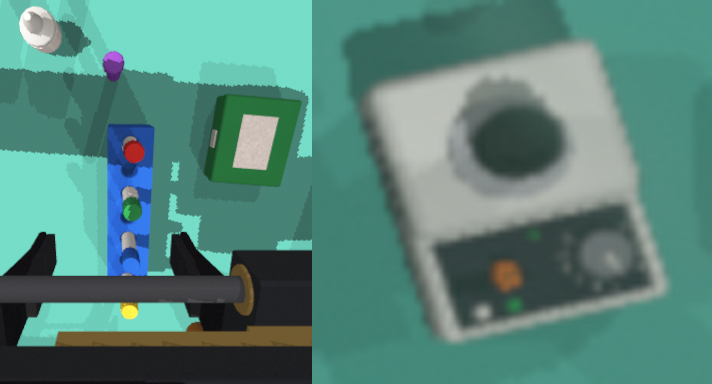

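The slide is at touch: it measures (0.479,-0.161) against an expected (0.4775,-0.1607), and it sits by the green dot. The red cap is at full-image (284,152), i.e. (0.5278,0.3075). I'll go down over it.

Run:
```python
from h import *
rows([.5278,.3075,.15],16,n=2)
```

```text
n 2
[0.0235, 0.01, 0.0329, -0.08, 0.11, 0.1]
[0.0235, 0.0099, 0.033, -0.08, 0.11, 0.1]
```

Emit:
drive_tool(
  series=[
    [0.0235,0.01,0.033,0,0.1,0.2,0.8],
    [0.0235,0.01,0.033,0,0.1,0.2,0.8],
    [0,0,0,0,0,0,0.8],
  ],
)

```text
time: 6.3
position: [0.5272, 0.306, 0.1481]
tool_rot: [0.604, 0.797, -0.003, -0.002]
ft_force: [0.4, -0.1, -0.2]
grip_width: 0.0695
```

Run:
```python
from h import *
mix();print(robot.get_obs()['position']);rows([.5278,.3075,.085],16,n=2)
```

```text
6.3 mixer xyz mm [ 81.8 462.5 148.1] F [ 0.4 -0.2 -0.2] grip 0.06951545882361851 psi 15.7
[0.52721687 0.30598139 0.14806973]
n 2
[0.0007, 0.0007, 0.0315, -0.21, 0.02, -0.15]
[0.0007, 0.0006, 0.0315, -0.21, 0.02, -0.15]
```

Emit:
drive_tool(
  series=[
    [0.001,0.0007,0.032,-0.2,0,0,0.8],
    [0.0007,0.0007,0.031,0,0,0,0.8],
    [0,0,0,0,0,0,0.4],
  ],
)

```text
time: 6.68
position: [0.5293, 0.307, 0.0869]
tool_rot: [0.605, 0.797, -0.001, -0.0]
ft_force: [-0.2, -0.8, 0.4]
grip_width: 0.0651
```

Emit:
drive_tool(
  series=[
    [0,0,0,0,0,0,0],
    [0,0,0,0,0,0,0],
    [0,0,0,0,0,0,0],
    [0,0,0,0,0,0,0],
  ],
  squeeze=30,
)

```text
time: 7.18
position: [0.531, 0.3093, 0.0884]
tool_rot: [0.604, 0.797, 0.002, 0.001]
ft_force: [-0.8, -0.2, 0.1]
grip_width: 0.0274
```

```bash
python3 -c "
from h import *
mix();o=robot.get_obs();print(o['position'],o['tool_rot'])"
```

```text
7.175 mixer xyz mm [ 86.3 464.8  88.4] F [-0.8  0.   0.1] grip 0.027427913386098186 psi 15.69
[0.53100321 0.30932858 0.08837606] [0.60394522 0.79702279 0.00176762 0.00131543]
```

Emit:
drive_tool(
  series=[
    [0,0,0,0,0,0,0],
    [0,0,0,0,0,0,0],
    [0,0,0,0,0,0,0],
  ],
)

```text
time: 7.55
position: [0.5304, 0.3091, 0.0878]
tool_rot: [0.604, 0.797, 0.001, 0.001]
ft_force: [-1.6, -0.9, 2.3]
grip_width: 0.0172
```

Run:
```python
from h import *
for i in range(4):
    o=robot.get_obs();print(o['time'],o['position'].round(4),np.round(o['tool_rot'],4),np.round(o['ft_force'],1),o['grip_width'],np.degrees(o['q']).round(2))
    if i<3: p,d=robot.camera('top')
rows([.5278,.3075,.25],16)
```

```text
7.55 [0.5304 0.3091 0.0878] [0.6039 0.797  0.001  0.0008] [-1.6 -0.9  2.3] 0.017189992121106147 [ 1.983e+01  3.925e+01  9.003e+01 -2.000e-02  5.058e+01  4.140e+00]
7.6 [0.5304 0.3091 0.0878] [0.604  0.797  0.001  0.0008] [-1.8 -0.2  2.7] 0.01731671490144061 [ 1.982e+01  3.925e+01  9.003e+01 -1.000e-02  5.058e+01  4.150e+00]
7.65 [0.5304 0.3091 0.0878] [0.604  0.797  0.001  0.0008] [-2.1 -0.6  3. ] 0.01674328524530194 [ 1.982e+01  3.925e+01  9.003e+01 -1.000e-02  5.058e+01  4.140e+00]
7.7 [0.5304 0.3092 0.0878] [0.604  0.797  0.0011 0.0008] [-1.8 -0.6  3.6] 0.016915213409227896 [ 1.982e+01  3.925e+01  9.002e+01 -1.000e-02  5.058e+01  4.150e+00]
n 3
[-0.0003, -0.0008, -0.0541, 0.05, -0.0, -0.1]
[-0.0003, -0.0009, -0.0541, 0.05, -0.0, -0.1]
[-0.0003, -0.0009, -0.0541, 0.05, -0.0, -0.1]
```

Gripped at a 17 mm opening. Lifting.

Emit:
drive_tool(
  series=[
    [0,0,-0.02,0,0,0,0],
    [0,0,-0.045,0,0,0,0],
    [0,0,-0.05,0,0,0,0],
    [0,0,-0.05,0,0,0,0],
    [0,0,0,0,0,0,0],
  ],
)

```text
time: 8.32
position: [0.5335, 0.3103, 0.2576]
tool_rot: [0.604, 0.797, 0.006, 0.004]
ft_force: [0.9, 0.5, -0.3]
grip_width: 0.0172
```

Emit:
drive_tool(
  series=[
    [0,0,0,0,0,0,0],
    [0,0,0,0,0,0,0],
  ],
)

```text
time: 8.57
position: [0.5292, 0.3086, 0.2506]
tool_rot: [0.604, 0.797, -0.0, -0.0]
ft_force: [-0.4, -0.3, -0.4]
grip_width: 0.017
```

Run:
```python
from h import *
import pickle
o=robot.get_obs();print(o['time'],o['position'],o['tool_rot'].round(4),o['ft_force'],o['grip_width'])
m=robot.camera_model('wrist');p,d=robot.camera('wrist')
s,ds=robot.camera('scene');ms=robot.camera_model('scene');pickle.dump((o,m,p,d,s,ds,ms),open('w4.pkl','wb'))
g=proj(ms,o['position']+[0,0,-.04])[0].astype(int);print('tube px scene',g)
c=s[g[1]-60:g[1]+60,g[0]-60:g[0]+60]
cv2.imwrite('pics/w4.png',np.hstack([cv2.resize(c,(384,384),interpolation=cv2.INTER_CUBIC),p[:,100:500]]))
rows([.5605,-.1625,.26],14.1)
```

```text
8.575 [0.52915461 0.30856404 0.25059953] [ 6.04e-01  7.97e-01 -4.00e-04 -0.00e+00] [-0.35868191 -0.32859542 -0.42562627] 0.01697206669273929
tube px scene [333 265]
n 9
[-0.0513, -0.0108, -0.001, -0.0, 0.0, 0.18]
[-0.0514, -0.0107, -0.001, -0.0, 0.0, 0.18]
[-0.0514, -0.0105, -0.001, -0.0, 0.0, 0.18]
[-0.0514, -0.0104, -0.001, -0.0, 0.0, 0.18]
[-0.0515, -0.0102, -0.001, -0.0, 0.0, 0.18]
[-0.0515, -0.01, -0.001, -0.0, 0.0, 0.18]
[-0.0515, -0.0099, -0.001, -0.0, 0.0, 0.18]
[-0.0516, -0.0097, -0.001, -0.0, 0.0, 0.18]
[-0.0516, -0.0096, -0.001, -0.0, 0.0, 0.18]
```

View pics/w4.png

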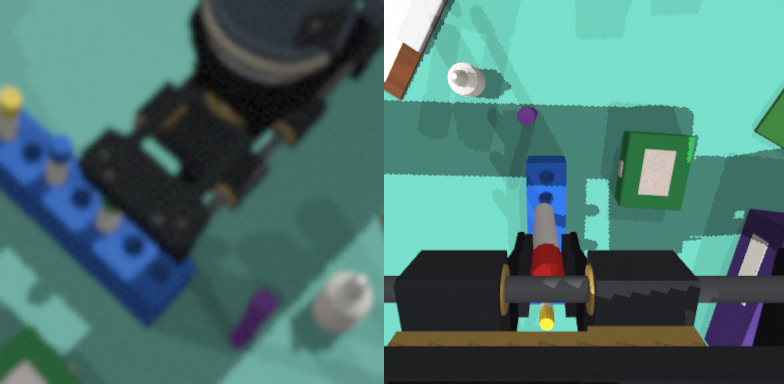

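The red tube is held between the fingers, with its foot at about (260,204) in the wrist image, and hole 1 is empty. I'll measure its tilt and foot from depth.

```bash
cat >> h.py <<'E'
def tube(o,m,p,d,lohi=(-.07,-.012)):
    "held tube's axis from depth, in world, relative to TCP"
    v,u=np.mgrid[:384,:512]
    X=(np.stack([(u-m['cx'])/m['fx']*d,(v-m['cy'])/m['fy']*d,d],-1)-m['t'])@m['R']-o['position']
    k=(d>0)&(np.hypot(X[...,0],X[...,1])<.02)&(X[...,2]<lohi[1])&(X[...,2]>lohi[0])
    al=k|((d>0)&(np.hypot(X[...,0],X[...,1])<.02)&(X[...,2]<lohi[1])&(X[...,2]>-.1))
    P=X[k];print('n',len(P),'lowest',X[al][:,2].min())
    from scipy.optimize import least_squares
    def f(a): # line x=a0+a1 z, y=a2+a3 z ; distance 8 mm
        q=P-np.c_[a[0]+a[1]*P[:,2],a[2]+a[3]*P[:,2],P[:,2]]
        n=np.array([a[1],a[3],1]);n/=np.linalg.norm(n)
        return np.linalg.norm(q-np.outer(q@n,n),axis=1)-.008
    r=least_squares(f,[0,0,0,0],loss='soft_l1',f_scale=.001);a=r.x
    print('axis at TCP mm',(a[[0,2]]*1000).round(1),'tilt deg x,y',np.degrees(np.arctan(-a[[1,3]])).round(2),'at foot',((a[[0,2]]-.078*a[[1,3]])*1000).round(1),'rms',np.sqrt(np.mean(r.fun**2)))
E
python3 - <<'E'
from h import *
import pickle
o,m,p,d,s,ds,ms=pickle.load(open('w4.pkl','rb'))
tube(o,m,p,d)
print(proj(m,o['position']+[0,0,-.078]))
E
```

```text
n 594 lowest -0.07156928347555097
axis at TCP mm [-0.3 -2. ] tilt deg x,y [-1.85 -0.58] at foot [-2.8 -2.8] rms 0.00020986443047168625
[[262.94848485 206.96267897]]
```

Emit:
drive_tool(
  series=[
    [-0.03,-0.007,0,0,0,0.2,0],
    [-0.051,-0.0105,0,0,0,0.2,0],
    [-0.051,-0.0105,0,0,0,0.2,0],
    [-0.051,-0.0105,0,0,0,0.2,0],
    [-0.051,-0.01,0,0,0,0.2,0],
  ],
)

```text
time: 9.3
position: [0.5446, 0.0689, 0.2517]
tool_rot: [0.611, 0.792, 0.001, 0.0]
ft_force: [0.6, 0.2, -0.9]
grip_width: 0.017
```

Emit:
drive_tool(
  series=[
    [-0.051,-0.01,0,0,0,0.2,0],
    [-0.051,-0.01,0,0,0,0.2,0],
    [-0.051,-0.009,0,0,0,0.2,0],
    [-0.051,-0.006,0,0,0,0.2,0],
    [-0.022,-0.005,0,-1.5,0,0.2,0],
  ],
)

```text
time: 9.93
position: [0.5628, -0.1614, 0.2513]
tool_rot: [0.619, 0.785, 0.012, 0.009]
ft_force: [0.7, 0.4, -0.8]
grip_width: 0.017
```

Emit:
drive_tool(
  series=[
    [0,0,0,0,0,0,0],
    [0,0,0,0,0,0,0],
    [0,0,0,0,0,0,0],
  ],
)

```text
time: 10.3
position: [0.5621, -0.1569, 0.2522]
tool_rot: [0.617, 0.787, 0.012, 0.009]
ft_force: [0.5, -0.6, -0.4]
grip_width: 0.0172
```

```bash
cat > chk.py <<'E'
from h import *
import sys
o=robot.get_obs();m=robot.camera_model('wrist');p,d=robot.camera('wrist');cv2.imwrite(f'pics/{sys.argv[1]}.png',p)
print(o['position'],o['tool_rot'].round(4));mix();tube(o,m,p,d)
v,u=np.mgrid[:384,:512]
X=(np.stack([(u-m['cx'])/m['fx']*d,(v-m['cy'])/m['fy']*d,d],-1)-m['t'])@m['R']
k=(d>0)&(abs(X[...,2]-.1255)<.003)&(np.hypot(X[...,0]-.5605,X[...,1]+.1625)<.03)
P=X[k]
if len(P)>50:
    A=np.c_[2*P[:,:2],np.ones(len(P))];b=(P[:,:2]**2).sum(1);s=np.linalg.lstsq(A,b,rcond=None)[0]
    print('rim n',len(P),'circle fit',s[:2],'median',np.median(P[:,:2],0),'minmax',P.min(0),P.max(0))
E
python3 chk.py w5
```

```text
[ 0.56213935 -0.15688486  0.25219619] [0.6171 0.7868 0.0117 0.0086]
10.35 mixer xyz mm [  3.    5.  252.3] F [ 0.1  0.6 -0.2] grip 0.016980962018721787 psi 13.79
n 590 lowest -0.07305518382922738
axis at TCP mm [-0.4 -1.9] tilt deg x,y [-0.23 -0.14] at foot [-0.7 -2.1] rms 0.00020590236205000258
rim n 659 circle fit [ 0.56059523 -0.16207325] median [ 0.55531178 -0.15677564] minmax [ 0.53833061 -0.1844182   0.12252188] [ 0.58314928 -0.14013846  0.12829704]
```

View pics/w5.png

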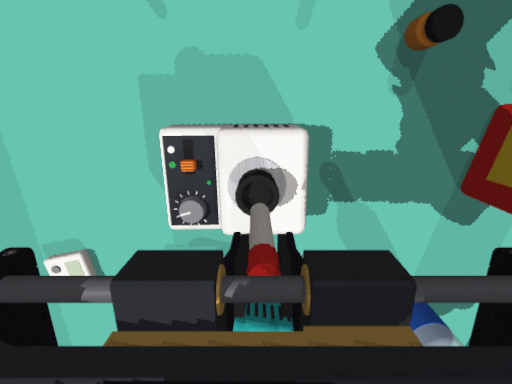

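The slide is on the green-dot side and the tube is upright to within 0.3°. The cup is at (257,190), just beyond the foot. I'll work out the exact descent.

```bash
cat >> h.py <<'E'
def shift(dw):
    "world shift -> tool axes"
    print('tool shift',Ro.from_quat(robot.get_obs()['tool_rot']).inv().apply(dw).round(4))
E
python3 -c "
from h import *
shift([-.0008,-.0031,0]);shift([0,0,-.02]);shift([-.0008,-.0031,-.045])"
```

```text
tool shift [-0.0028 -0.0015 -0.    ]
tool shift [-0.     -0.0006  0.02  ]
tool shift [-0.0028 -0.0028  0.0449]
```

Emit:
drive_tool(
  series=[
    [-0.0028,-0.0015,0,0,0,0,0],
    [0,-0.0006,0.02,0,0,0,0],
    [0,-0.0006,0.02,0,0,0,0],
    [0,0,0,0,0,0,0],
    [0,0,0,0,0,0,0],
  ],
)

```text
time: 10.98
position: [0.5619, -0.1616, 0.213]
tool_rot: [0.618, 0.786, 0.012, 0.01]
ft_force: [0.1, -0.5, 0.1]
grip_width: 0.0173
```

```bash
python3 chk.py w6
```

```text
[ 0.56189959 -0.16156815  0.21303734] [0.6176 0.7863 0.0118 0.0097]
11.025 mixer xyz mm [  1.7   0.4 213.3] F [-0.4  0.  -0.1] grip 0.017078402917465613 psi 13.7
n 585 lowest -0.09993200706166597
axis at TCP mm [-0.3 -1.8] tilt deg x,y [-0.2  -0.25] at foot [-0.6 -2.2] rms 0.00021241986678254706
rim n 870 circle fit [ 0.56057883 -0.16194716] median [ 0.55566865 -0.15649979] minmax [ 0.53798076 -0.18414277  0.12256663] [ 0.5830631  -0.14009423  0.12837441]
```

Emit:
drive_tool(
  series=[
    [0.0015,-0.0003,0,0,0,0,0],
    [0,-0.0003,0.01,0,0,0,0],
    [0,0,0.006,0,0,0,0],
    [0,0,0,0,0,0,0],
    [0,0,0,0,0,0,0],
  ],
)

```text
time: 11.65
position: [0.5609, -0.1601, 0.1962]
tool_rot: [0.618, 0.786, 0.012, 0.009]
ft_force: [-1.0, 0.7, -0.5]
grip_width: 0.0173
```

```bash
python3 -c "from h import *;mix()"
```

```text
11.65 mixer xyz mm [  1.    2.2 196.2] F [-0.8  0.9 -0.5] grip 0.01726569483673687 psi 13.68
```

Emit:
drive_tool(
  series=[
    [0,0,0.002,0,0,0,0],
    [0,0,0,0,0,0,0],
  ],
)

```text
time: 11.9
position: [0.5609, -0.16, 0.1943]
tool_rot: [0.618, 0.786, 0.012, 0.009]
ft_force: [0.4, -0.4, -0.4]
grip_width: 0.0168
```

Emit:
drive_tool(
  series=[
    [0,0,0.002,0,0,0,0],
    [0,0,0,0,0,0,0],
  ],
)

```text
time: 12.15
position: [0.5609, -0.1599, 0.1922]
tool_rot: [0.618, 0.786, 0.012, 0.009]
ft_force: [0.4, -0.7, 0.9]
grip_width: 0.017
```

Emit:
drive_tool(
  series=[
    [0,0,0.001,0,0,0,0],
    [0,0,0,0,0,0,0],
    [0,0,0,0,0,0,0],
  ],
)

```text
time: 12.52
position: [0.5611, -0.1601, 0.1916]
tool_rot: [0.618, 0.786, 0.012, 0.009]
ft_force: [-1.3, 0.2, 1.8]
grip_width: 0.017
```

Emit:
drive_tool(
  series=[
    [0,0,0.001,0,0,0,0],
    [0,0,0.001,0,0,0,0],
    [0,0,0,0,0,0,0],
    [0,0,0,0,0,0,0],
  ],
)

```text
time: 13.02
position: [0.5613, -0.1601, 0.1896]
tool_rot: [0.618, 0.786, 0.012, 0.009]
ft_force: [-1.0, -0.2, 4.2]
grip_width: 0.0167
```

Emit:
drive_tool(
  series=[
    [0,0,0.001,0,0,0,0],
    [0,0,0,0,0,0,0],
    [0,0,0,0,0,0,0],
  ],
)

```text
time: 13.4
position: [0.5613, -0.1601, 0.1887]
tool_rot: [0.618, 0.786, 0.012, 0.009]
ft_force: [-0.9, 0.0, 6.2]
grip_width: 0.0172
```

```bash
python3 chk.py w7
```

```text
[ 0.56134854 -0.16011745  0.18866503] [0.6178 0.7862 0.0117 0.0094]
13.45 mixer xyz mm [  1.4   2.1 188.7] F [0.7 0.5 5.2] grip 0.01707230478701388 psi 13.69
n 1259 lowest -0.09741556957325792
axis at TCP mm [-2.6 -7. ] tilt deg x,y [ 4.06 10.98] at foot [3.  8.1] rms 0.006902873095062125
rim n 805 circle fit [ 0.56079797 -0.1624159 ] median [ 0.55728632 -0.15608689] minmax [ 0.53849644 -0.18150941  0.12250111] [ 0.58274119 -0.14027373  0.12840116]
```

Emit:
drive_tool(
  series=[
    [0,0,0.001,0,0,0,0],
    [0,0,0.0004,0,0,0,0],
    [0,0,0,0,0,0,0],
    [0,0,0,0,0,0,0],
    [0,0,0,0,0,0,0],
  ],
)

```text
time: 14.08
position: [0.5615, -0.1602, 0.1876]
tool_rot: [0.618, 0.786, 0.012, 0.01]
ft_force: [-0.6, 0.4, 7.2]
grip_width: 0.0168
```

Run:
```python
from h import *
F=[];Z=[]
for i in range(10):
    o=robot.get_obs();F.append(o['ft_force']);Z.append(o['position'][2])
    n='wrist' if i%2 else 'scene';m=robot.camera_model(n);p,d=robot.camera(n)
    if n=='wrist':
        v,u=np.mgrid[:384,:512]
        X=(np.stack([(u-m['cx'])/m['fx']*d,(v-m['cy'])/m['fy']*d,d],-1)-m['t'])@m['R']
        r=np.hypot(X[...,0]-.5606,X[...,1]+.1621);k=(d>0)&(r>.0165)&(r<.0215)&(X[...,2]>.11)&(X[...,2]<.135)&(X[...,1]>-.155)
        h=(d>0)&(r>.03)&(r<.04)&(abs(X[...,2]-.084)<.006)
        print('rim z',np.median(X[k][:,2]),'housing z',np.median(X[h][:,2]))
        tube(o,m,p,d,(-.055,-.012))
print(np.mean(F,0),np.std(F,0),Z[0],Z[-1]);mix()
cv2.imwrite('pics/w8.png',p)
```

```text
rim z 0.12225414687730196 housing z 0.0847745797685896
n 490 lowest -0.09990543642128023
axis at TCP mm [-0.5 -1.9] tilt deg x,y [-0.54  0.1 ] at foot [-1.2 -1.7] rms 0.00020458120713061126
rim z 0.12230482327355344 housing z 0.0847099790843246
n 493 lowest -0.09609878827805292
axis at TCP mm [-0.5 -1.9] tilt deg x,y [-0.51  0.12] at foot [-1.2 -1.8] rms 0.00021223794368694523
rim z 0.12234262879086756 housing z 0.08473636308436466
n 480 lowest -0.09994372302161811
axis at TCP mm [-0.5 -1.9] tilt deg x,y [-0.43  0.03] at foot [-1.1 -1.8] rms 0.00020970034090453635
rim z 0.12229422308792104 housing z 0.08476243445051584
n 493 lowest -0.09988095725883311
axis at TCP mm [-0.5 -1.9] tilt deg x,y [-0.52  0.04] at foot [-1.2 -1.8] rms 0.0002165322398372752
rim z 0.12226625716676419 housing z 0.08475913524967145
n 490 lowest -0.09999660710123386
axis at TCP mm [-0.5 -1.9] tilt deg x,y [-0.5   0.14] at foot [-1.2 -1.7] rms 0.00021382535583658292
[-1.1193754   0.21714874  6.82218239] [0.36056543 0.45609533 0.43564065] 0.1876032480367039 0.18761148828404134
14.575 mixer xyz mm [  1.6   2.  187.6] F [-1.1 -0.1  7.2] grip 0.0173464025057163 psi 13.69
```

View pics/w8.png

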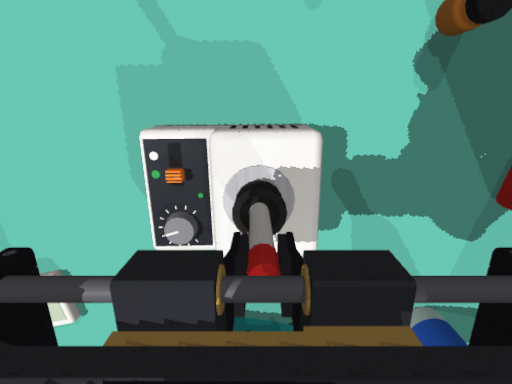

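The mean Fz is 6.8 N and the rim reads about 122.3 mm, roughly 3.5–4 mm down. One small step more.

Emit:
drive_tool(
  series=[
    [0,0,0.0005,0,0,0,0],
    [0,0,0,0,0,0,0],
    [0,0,0,0,0,0,0],
    [0,0,0,0,0,0,0],
    [0,0,0,0,0,0,0],
  ],
)

```text
time: 15.2
position: [0.5616, -0.1603, 0.1872]
tool_rot: [0.618, 0.786, 0.012, 0.01]
ft_force: [-0.8, 0.2, 7.8]
grip_width: 0.017
```

Run:
```python
from h import *
F=[];Z=[]
for i in range(16):
    o=robot.get_obs();F.append(o['ft_force']);Z.append(o['position'][2]);robot.camera('top')
print(np.mean(F,0),Z[0],Z[-1]);mix()
if 7<np.mean(F,0)[2]<9: print(robot.hand_in())
```

```text
[-0.87136102 -0.02549039  7.64669516] 0.18724479514380665 0.18725683299390133
16.0 mixer xyz mm [  1.6   1.9 187.2] F [-1.6  0.5  7.7] grip 0.017327658243381384 psi 13.69
the job is handed in; nothing more can be done
None
```

I pushed the orange slide across to touch, lifted the red-capped tube out of the block and stood it in the mixer's cup. I handed in at 16.0 s with the arm still holding and pressing the tube; the hand-in gives no verdict.

- **Slide:** the pushing force dropped away when it clicked over. The top view then put the knob at (0.479, -0.161), against an expected touch position of (0.4775, -0.1607).
- **Press:** the force averaged 7.6 N and was steady over 0.8 s, about 4 mm down and well short of the stop. Before the last 0.5 mm step, the rim had measured about 3.7 mm down by depth and nearer 3.3 mm by force.
- **Tube:** it is upright to about 0.5° and its foot is near the cup's centre. It had come out of the block tilted by about 2°, so I turned the tool 1.5° to straighten it.
- **The rest:** the dial and the other tubes were not touched. I took no final picture of the rack or the things around it.

One check failed: a tube fit during pressing gave a false tilt because it caught points on the cup rim. I repeated it on a narrower range and it came out clean.

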